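# Take ring cores from the cradle onto the spindle and hang them in the stand

### The arm

A 6-joint arm with a two-finger parallel gripper is mounted at the origin on the work surface. World frame = base frame: x ahead of the robot, y to its left, z up, the work surface at z = 0. Lengths are in m, angles in degrees, forces in N, time in s.
With the tool pointing down it reaches from about 0.3 to 0.75 m from the base axis. Payload 8.5 kg.
Tool frame: the origin (TCP) lies at the very end of the fingers, on their centre line; the grasp point (between the pads) lies 19 mm behind it; z points along the fingers, y is the line along which they close (so a half turn about z gives the same grasp; the last joint's range is limited). The gripper opens to 85 mm and grips with 20 to 120 N. Pads are 22 mm wide; open, the fingers measure 114 mm over their backs; the gripper's body (76 mm by 85 mm) begins 54 mm behind the grasp point. The pads swing forward as they close: fully open they stand 13 mm farther back than shut.
Start: joints at [57.393, 21.807, 74.336, -0, 83.858, -12.336], TCP at [0.191, 0.516, 0.231] pointing down, gripper open.
Joint ranges: [-178.18, 178.18], [-50.72, 133.34], [12.68, 142.11], [-81.47, 261.47], [9.98, 163.14], [-165.26, 165.26]. Speed limits (degrees/s): [136.94, 136.94, 180, 180, 180, 180].

### API

Orientations are given as a 3x3 rotation matrix whose columns are the frame's x, y, z axes.
In Python, from rig import env, optics, spotter gives the robot as it stands.
- The arm moves only by the shell command python3 -m crank 'ROWS' [FORCE]. ROWS is JSON, one flat list of numbers, 5 for each row, row after row: the finger opening in cm, from 0 to 8.54, then the shift along the tool's x, y, z in cm, then the turn about the tool's z in rad. A call has exactly 8 rows; each row shifts and turns the commanded pose from where the row before left it, along the tool's axes as they then stand; what a row does not reach is not made up. A row lasts 1/12 s, in which the tool goes at most 41.7 mm and 7.16 degrees, less where a joint would pass 70% of its speed; a pose out of reach is approached as far as the arm can. A call is refused whole if a number of a shift passes 4.17 or a number of a turn 0.125, either way. A call with a gripper value outside its range is refused whole. The fingers move at their own pace and stop on an object; FORCE is the grip in N (left out, the last holds). Time passes only in rows, so rows that do not move let the fingers close, or fill a call up. It gives the time, the measured TCP pose, the force, the opening and the grip force at its end, in the units of the state.
- env.observe(): the state, without advancing time (a new reading comes with each control period).
- optics.get_image(name): name is "side" or "top"; returns a dict with "color" (384x512x3 uint8, red, green, blue), "intrinsics" (3x3 intrinsics, pixels), "pose" (4x4, takes a point from camera to world coordinates). Camera axes: x right, y up, looking along -z (the intrinsics and any distortion apply to the point x, -y, -z); pixel columns grow to the right and rows downward; lengths in m; the calibration is good to about 2 mm. A picture is of the moment at which its call begins. There is no depth.
- env.close_job(): hands the job in; it is judged then, once.
Trained networks look in a picture, given as the dict that the camera call returned (one of the last four; its "shot" number tells which), for a name from the list of things; names that differ only in an ending like _2 or _b are one class to them, and where a whole thing is asked for, a point or a joint stands for the part that bears it (a point fixed in the world has none). Each returns a list of dicts, best first, with "score" (0 to 1); they miss things now and then, are a little off and sometimes report something else, mostly with a low value. They report only what shows in the picture. A call takes as long as a camera call. They do not tell look-alikes from the thing itself.
- spotter.look_for(picture, query): "at" ([column, row] as shares, 0 to 1, of the picture: columns of its width, rows of its height, amid what is visible of it).
The state is a dict: "time_s": time; "q": joint angles; "qvel": joint speeds; "joint_efforts": joint torques, N m; "position": TCP position; "tool_rot": TCP orientation; "ft_force": force on the tool from outside, world axes, zero at the start; "wrist_torque": the same for the moment, N m; "grip_width": finger opening in m; "gripper_force": force on a finger pad.
Only numpy, scipy, OpenCV 4.12 (cv2) and the standard library are available. Lean on these libraries where they do the work, as an engineer would, in place of code of your own. Each camera call takes 0.05 s, during which the arm holds its last target. There are 200 camera calls.

### The job

Take the spindle out of its stand by the black handle, thread its pointed rod through all three ferrite ring cores in the grey cradle, and gently press the whole stack home between the spindle's collar and the cradle's sprung stop, with about 5 to 12 N held for half a second. Then lift the three cores out together on the rod and hang the loaded spindle back in the notches of its stand. The cores are brittle: never push on one with more than 18 N, and leave the plug shell, screwdriver and circuit board alone.

Things in the scene. Friction and masses are not known exactly. Their poses are not given: they have to be found in the camera images.
- handle (a point): Centre of the loose spindle's (130 g) black handle block, 20 x 44 x 24 mm (x, y, z; grip it across the 20 mm), on the rod's axis. A steel rod of 10 mm diameter runs from it along +y: bare neck from 22 to 62 mm, then collar, shank and pointed tip. z is up. At the start it lies in the stand's notches, tip towards world +y within 0.25 rad, up to 6 mm along y off the middle place.
- collar (a point): On the rod's axis at the far face of the spindle's collar (24 mm diameter, 5 mm thick), 67 mm along +y from the handle's centre. The cores go beyond it, on the shank from 67 to 170 mm.
- tip (a point): The pointed end of the spindle's rod, 185 mm along +y from the handle's centre; the last 15 mm are a cone from 10 mm down to 4 mm diameter.
- stand: Fixed stand: grey base plate 70 x 150 x 10 mm, two aluminium uprights 50 mm wide and 10 mm thick at y = -54 and +54 mm. Each has an open-topped notch: 12 mm wide, floor at 90 mm, straight to 105 mm, flared outward up to 117 mm. Origin: middle of the base's underside, z up. Stand and cradle both lie near the table's middle, one nearer the robot, and swap from start to start.
- notch_mid (a point): On the axis of a rod lying in the stand's notches, midway between them, 95 mm above the table; axes as the stand's. Placed with the handle's centre at y = -96 mm from here, the rod's neck lies in the notch at -54 and the end of the shank in the one at +54; 15 mm either way along y still fits.
- cradle: Fixed light grey trough along its y: block 64 mm wide, y = -60 to +110 mm, floor 55 mm above the table, side walls 12 mm high, 46 mm apart inside. Three ring cores stand on edge in a row on its floor, axes along y, 75 mm above the table; they can roll about 4 mm sideways and slide along y. Origin: on the table below the trough's centre line.
- entry (a point): Middle of the cradle's open end, at the height of the cores' axes (75 mm above the table); axes as the cradle's. Thread from here along +y.
- stop_zone (a point): Fixed point on the trough's axis near the sprung stop: a 5 mm upright plate across the trough, 104 mm high over the table, 20 mm wide notch open at the top (floor 10 mm below the axis) for the rod. Its near face rests anywhere up to 12 mm before or behind this point along y (not measured: feel it). It yields to +y on a 2.5 N/mm spring, no preload, hard stop after 10 mm.
- core_a_center (a point): Centre of the ring core nearest the open end, on its axis (y). Each core is loose, 70 to 105 g: dark ferrite ring, outer diameter 40 mm, bore 14 mm, 20 mm thick, standing on edge.
- core_b_center (a point): Centre of the middle ring core (same size); each core stands up to 2.5 mm sideways off the trough's centre line.
- core_c_center (a point): Centre of the ring core farthest from the open end (same size). Gaps between cores are 3 to 11 mm; pushed together the three measure 60 mm.
- plug_shell: Bystander: loose grey connector shell, 75 x 55 x 15 mm; origin below its middle.
- driver: Bystander: loose black-handled screwdriver lying on the table.
- circuit_kit: Bystander: loose pale board 110 x 140 x 6 mm with coloured blocks clipped on, 18 mm high in all; origin below its middle.
There are look-alikes about, which are no part of the job. What is shaped like the part that bears core_c_center but purple or yellow is not meant.

How it is judged:
By the outcome, as a careful person would: the job done as asked, in the order asked, and still so for the second after the job is handed in, with the robot touching nothing.
It also fails if it takes over 62 s, if anything falls off the work surface, if the arm or the gripper's body presses on something with over 40 N, if the wrist force passes 120 N, or if a joint passes its speed limit or range.

## Working session

There is one attempt and no reset: what is moved stays moved. The work goes in short steps, Python scripts to look and compute and a shell command to move; the robot and the scene stay as the last step left them, time stands still between calls to the robot, and variables do not carry over. Pictures are saved under pics/ and viewed, at most 10 in all, crops included, and the job is handed in when it is done.

```bash
ls; mkdir -p pics; cat > h.py <<'E'
import numpy as np, cv2
from rig import env, optics, spotter
def ray(p,uv):
    K=np.array(p["intrinsics"]);T=np.array(p["pose"])
    d=np.linalg.inv(K)@[uv[0],uv[1],1]; d=np.array([d[0],-d[1],-d[2]])
    return T[:3,3],T[:3,:3]@d
def onz(p,uv,z):
    o,d=ray(p,uv); return o+d*(z-o[2])/d[2]
def proj(p,X):
    K=np.array(p["intrinsics"]);T=np.array(p["pose"])
    c=T[:3,:3].T@(np.array(X)-T[:3,3]); c=K@[c[0],-c[1],-c[2]]; return c[:2]/c[2]
def tri(p1,u1,p2,u2):
    o,d=ray(p1,u1);q,e=ray(p2,u2);d=d/np.linalg.norm(d);e=e/np.linalg.norm(e)
    s=np.linalg.lstsq(np.c_[d,-e],q-o,rcond=None)[0]
    a=o+d*s[0];b=q+e*s[1];return (a+b)/2,np.linalg.norm(a-b)
def save(p,n): cv2.imwrite("pics/"+n,p["color"][:,:,::-1])
E
python3 - <<'E'
from h import *
np.set_printoptions(precision=3,suppress=True)
s=env.observe();print({k:np.round(v,3).tolist() for k,v in s.items()})
P={n:optics.get_image(n) for n in("top","side")}
for n,p in P.items():
    save(p,n+"0.png");print(n,p.keys(),np.array(p["pose"]),np.array(p["intrinsics"]).tolist())
    for q in["handle","collar","tip","stand","notch_mid","cradle","entry","stop_zone","core_a_center","plug_shell","driver","circuit_kit"]:
        print(q,[(np.round(np.array(r["at"])*[512,384],1).tolist(),round(r["score"],2)) for r in spotter.look_for(p,q)[:7]])
a=np.vstack([np.hstack([P["top"]["color"]]),]); 
E
```

```text
pics
{'time_s': 0.0, 'q': [57.395, 21.841, 74.386, -0.002, 83.858, -12.337], 'qvel': [-0.069, 0.014, -0.013, -0.056, -0.002, 0.054], 'joint_efforts': [0.0, -44.847, -23.127, -0.0, 0.005, -0.0], 'position': [0.19, 0.516, 0.231], 'tool_rot': [[-0.938, 0.346, -0.001], [0.346, 0.938, -0.001], [0.0, -0.001, -1.0]], 'ft_force': [-0.71, 0.669, -0.864], 'wrist_torque': [-0.004, -0.004, -0.052], 'gripper_force': 0.0, 'grip_width': 0.085}
top dict_keys(['color', 'intrinsics', 'pose', 'shot']) [[ 0.019  0.997 -0.073  0.452]
 [-1.     0.018 -0.011 -0.02 ]
 [-0.009  0.073  0.997  0.957]
 [ 0.     0.     0.     1.   ]] [[370.0627312764948, 0.0, 247.97560041011565], [0.0, 370.0627312764948, 194.9863611530784], [0.0, 0.0, 1.0]]
handle [([242.9, 139.0], 0.96)]
collar [([237.1, 139.5], 0.6), ([203.5, 224.1], 0.53)]
tip []
stand [([221.0, 145.7], 0.98)]
notch_mid [([223.4, 149.1], 0.91)]
cradle [([202.3, 225.5], 0.77)]
entry [([201.8, 224.1], 0.9), ([234.4, 137.5], 0.55), ([222.9, 148.2], 0.35)]
stop_zone [([200.1, 221.3], 0.66)]
core_a_center [([231.4, 225.4], 0.61)]
plug_shell [([138.7, 165.1], 0.81), ([239.1, 138.0], 0.53)]
driver [([88.9, 211.6], 0.82)]
circuit_kit [([396.9, 181.6], 0.86), ([200.7, 222.2], 0.43), ([141.5, 165.4], 0.43)]
side dict_keys(['color', 'intrinsics', 'pose', 'shot']) [[ 0.858  0.356 -0.371  0.072]
 [-0.513  0.565 -0.646 -0.761]
 [-0.021  0.744  0.668  0.845]
 [ 0.     0.     0.     1.   ]] [[369.03825625032, 0.0, 258.2621793853186], [0.0, 369.03825625032, 190.95232062261996], [0.0, 0.0, 1.0]]
handle [([298.3, 170.6], 0.46)]
collar [([298.0, 166.1], 0.78)]
tip [([293.3, 168.3], 0.71)]
stand [([284.0, 174.2], 0.93)]
notch_mid [([284.1, 175.4], 0.68)]
cradle [([232.4, 195.5], 0.63)]
entry [([229.6, 198.1], 0.65)]
stop_zone [([231.4, 196.3], 0.63)]
core_a_center [([237.1, 190.9], 0.57)]
plug_shell []
driver [([203.7, 143.5], 0.47)]
circuit_kit [([350.4, 285.3], 0.56), ([295.9, 170.4], 0.34)]
```

```bash
python3 - <<'E'
import cv2,numpy as np
t=cv2.imread("pics/top0.png");s=cv2.imread("pics/side0.png")
cv2.imwrite("pics/a.png",cv2.resize(t[95:275,130:330],(800,600*720//600))[:600] if 0 else cv2.resize(t[95:275,130:330],None,fx=3.3,fy=3.3,interpolation=2))
cv2.imwrite("pics/b.png",cv2.resize(s[110:260,150:350],None,fx=4,fy=4,interpolation=2))
E
```

```text
(no output)
```

View pics/top0.png

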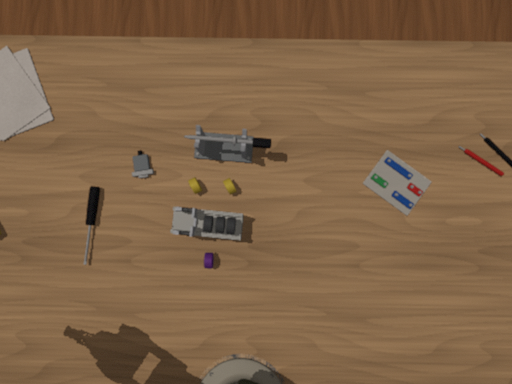

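View pics/a.png

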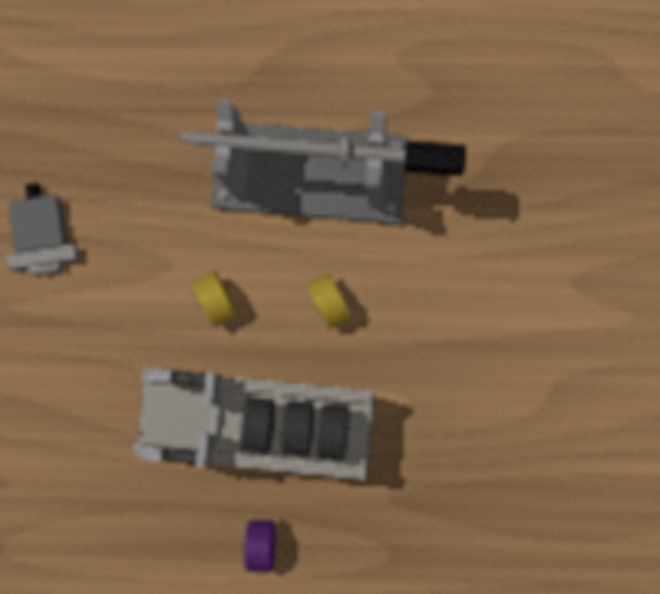

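View pics/b.png

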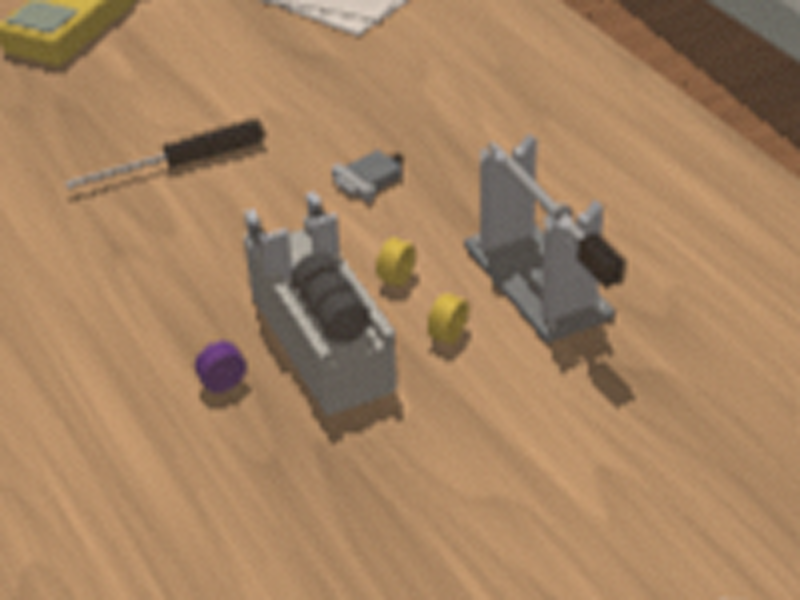

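Top view: the spindle lies in the stand's notches (handle ~(261,143), tip ~(185,136)). The three dark cores sit in the cradle at about (208..231,225), which fits core_a/b/c. The purple (209,260) and yellow (195,186), (231,186) rings lie loose on the table and are decoys. The last crop (side) confirms the dark ones. Next is one enlarged crop to pick points accurately.

```bash
python3 - <<'E'
import cv2,numpy as np
t=cv2.imread("pics/top0.png")
def crop(c0,r0,w,h,s):
    im=cv2.resize(t[r0:r0+h,c0:c0+w],None,fx=s,fy=s,interpolation=cv2.INTER_CUBIC)
    for i in range(0,w,10):
        cv2.line(im,(i*s+s//2,0),(i*s+s//2,6),(0,0,255),1);cv2.putText(im,str(c0+i),(i*s-8,17),0,.38,(0,0,255),1)
    for i in range(0,h,5):
        cv2.line(im,(0,i*s+s//2),(6,i*s+s//2),(0,0,255),1);cv2.putText(im,str(r0+i),(8,i*s+8),0,.35,(0,0,255),1)
    return im
a=crop(178,118,98,36,8);b=crop(165,202,98,39,8)
o=np.vstack([a,b]);print(o.shape);cv2.imwrite("pics/c.png",o[:600])
g=t.astype(int).sum(2)
# handle blob
m=(g<120).astype(np.uint8);n,l,st,ce=cv2.connectedComponentsWithStats(m)
for i in range(1,n):
    if st[i,4]>15 and 150<ce[i,0]<300 and 100<ce[i,1]<270: print(st[i],ce[i])
E
```

```text
(600, 784, 3)
[252 138  19  10 166] [261.15060241 142.75903614]
[208 217   5  15  25] [210.92 224.72]
```

View pics/c.png

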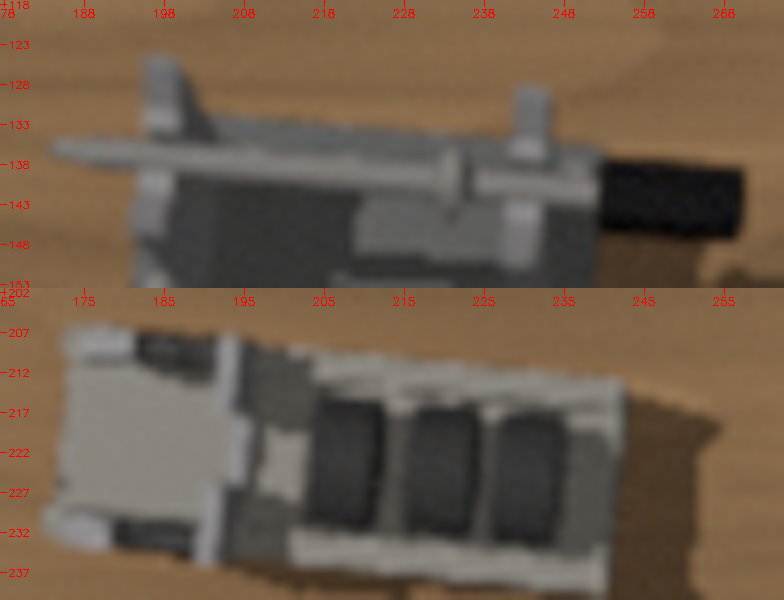

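```bash
cat > m.py <<'E'
from h import *
np.set_printoptions(precision=4,suppress=True)
p=optics.get_image("top");q=optics.get_image("side")
A=lambda X,Y:(178+(X-4)/8,118+(Y-4)/8)
B=lambda X,Y:(165+(X-4)/8,202+(Y-292)/8)
tip=onz(p,A(50,149),.095);hn=onz(p,A(600,190),.095);col=onz(p,A(446,175),.095);he=onz(p,A(744,203),.100)
d=(tip-hn)[:2];d/=np.linalg.norm(d);print("tip",tip,"hn",hn,"col",col,"he",he,"dir",d,"yaw",np.arctan2(-d[0],d[1]), np.linalg.norm(tip-hn),np.linalg.norm(tip-col))
print("handle from tip",tip[:2]-.185*d,"from hn",hn[:2]-.022*d,"from col",col[:2]-.067*d)
for n,X,Y in(("UL t",160,57),("UR t",532,88),("UR b",520,265)): print(n,onz(p,A(X,Y),.117))
e1=onz(p,B(623,380),.067);e2=onz(p,B(607,592),.067);print("open end",e1,e2,(e1+e2)/2, np.linalg.norm(e1-e2))
s1=onz(p,B(241,338),.104);s2=onz(p,B(220,565),.104);print("stop",s1,s2,(s1+s2)/2,"w",np.linalg.norm(s1-s2))
b1=onz(p,B(318,355),.067);b2=onz(p,B(290,562),.067);print("wall left end",b1,b2)
for n,X,Y in(("a",532,474),("b",440,470),("c",345,467)): print(n,onz(p,B(X,Y),.09))
for k in("handle","collar","tip"):
    P=dict(handle=(*(tip[:2]-.185*d),.095),collar=(*col[:2],.095),tip=tip)[k];print(k,"side proj",proj(q,P))
for n,X in(("e1",e1),("e2",e2)):print(n,proj(q,X))
s=env.observe();print(s["time_s"])
save(q,"s1.png")
E
python3 m.py
```

```text
tip [0.6519 0.1435 0.095 ] hn [ 0.6424 -0.0193  0.095 ] col [0.6461 0.0262 0.095 ] he [ 0.6382 -0.0615  0.1   ] dir [0.0583 0.9983] yaw -0.05835745105856439 0.16310472310819796 0.11744589014431618
handle from tip [ 0.6412 -0.0412] from hn [ 0.6412 -0.0413] from col [ 0.6422 -0.0407]
UL t [0.6743 0.1084 0.117 ]
UR t [0.667  0.0008 0.117 ]
UR b [0.6154 0.0032 0.117 ]
open end [0.4736 0.0019 0.067 ] [0.4102 0.0054 0.067 ] [0.4419 0.0036 0.067 ] 0.0634439001635851
stop [0.4827 0.1114 0.104 ] [0.4175 0.1155 0.104 ] [0.4501 0.1134 0.104 ] w 0.06533333261780923
wall left end [0.4794 0.0937 0.067 ] [0.4173 0.1004 0.067 ]
a [0.4451 0.0273 0.09  ]
b [0.4458 0.0542 0.09  ]
c [0.4461 0.082  0.09  ]
handle side proj [300.2864 174.9611]
collar side proj [289.5724 163.5213]
tip side proj [272.0133 145.7634]
e1 [248.3216 192.6033]
e2 [229.9619 199.2936]
1.4
```

The side projections agree with the picture, so the pose estimates hold. I'll turn the tool and go above the handle.

```bash
python3 -m crank '[8.5,0,0,0,0.125, 8.5,0,0,0,0.125, 8.5,0,0,0,0.125, 8.5,0,0,0,0.125, 8.5,0,0,0,0.125, 8.5,0,0,0,0.125, 8.5,0,0,0,0.125, 8.5,0,0,0,0.125]'
python3 -m crank '[8.5,0,0,0,0.125, 8.5,0,0,0,0.125, 8.5,0,0,0,0.026, 8.5,-2,1.8,0,0, 8.5,-2.67,2.4,0,0, 8.5,-2.67,2.4,0,0, 8.5,-2.67,2.4,0,0, 8.5,-2.67,2.4,0,0]'
python3 -m crank '[8.5,-2.67,2.4,0,0, 8.5,-2.67,2.4,0,0, 8.5,-2.67,2.4,0,0, 8.5,-2.67,2.4,0,0, 8.5,-2.67,2.4,0,0, 8.5,-2.67,2.4,0,0, 8.5,-2.67,2.4,0,0, 8.5,-2.67,2.4,0,0]'
python3 -m crank '[8.5,-2.67,2.4,0,0, 8.5,-2.67,2.4,0,0, 8.5,-2.67,2.4,0,0, 8.5,-2.67,2.4,0,0, 8.5,-2.67,2.4,0,0, 8.5,-2,1.8,0,0, 8.5,-1,1,0,0, 8.5,0,0,0,0]'
cat > g.py <<'E'
from h import *
import sys
s=env.observe();R=np.array(s["tool_rot"]);pos=np.array(s["position"])
print("t",s["time_s"],"pos",pos.round(4),"lean",np.arctan2(R[0,0],R[1,0]).round(4),"F",np.round(s["ft_force"],1),"w",s["grip_width"],s["gripper_force"])
if len(sys.argv)>3: print("tool delta cm",(100*R.T@(np.array(list(map(float,sys.argv[1:4])))-pos)).round(2))
E
python3 g.py 0.6413 -0.045 0.080
```

```text
time_s: 2.07
position: [0.1905, 0.5159, 0.2313]
tool_rot: [[-0.209, 0.978, -0.0], [0.978, 0.209, -0.0], [0.0, -0.0, -1.0]]
ft_force: [0.5, 0.7, -0.7]
grip_width: 0.0851
gripper_force: 0.0
time_s: 2.73
position: [0.2975, 0.3813, 0.2314]
tool_rot: [[0.058, 0.998, 0.0], [0.998, -0.058, 0.0], [0.0, 0.0, -1.0]]
ft_force: [0.8, 0.3, 0.3]
grip_width: 0.085
gripper_force: 0.0
time_s: 3.4
position: [0.4768, 0.1564, 0.2315]
tool_rot: [[0.059, 0.998, 0.0], [0.998, -0.059, 0.0], [0.0, 0.0, -1.0]]
ft_force: [0.2, 0.4, -0.3]
grip_width: 0.085
gripper_force: 0.0
time_s: 4.07
position: [0.6154, -0.0165, 0.2304]
tool_rot: [[0.062, 0.998, -0.0], [0.998, -0.062, -0.0], [-0.0, -0.0, -1.0]]
ft_force: [-0.2, 0.3, -0.1]
grip_width: 0.0848
gripper_force: 0.0
t 4.0667 pos [ 0.6154 -0.0165  0.2304] lean 0.062 F [-0.2  0.3 -0.1] w 0.08483858776286635 0.0
tool delta cm [-2.68  2.77 15.04]
```

```bash
python3 -m crank '[5,-0.9,0.9,1.5,0, 5,-0.9,0.9,2.5,0, 5,-0.88,0.97,3,0, 5,0,0,3,0, 5,0,0,2,0, 5,0,0,1,0, 5,0,0,0,0, 5,0,0,0,0]' 
python3 g.py 0.6413 -0.045 0.080
```

```text
time_s: 4.73
position: [0.6403, -0.0418, 0.1023]
tool_rot: [[0.058, 0.998, 0.001], [0.998, -0.058, -0.0], [-0.0, 0.001, -1.0]]
ft_force: [-0.4, 0.2, 0.6]
grip_width: 0.0499
gripper_force: 0.0
t 4.7333 pos [ 0.6403 -0.0418  0.1023] lean 0.0584 F [-0.4  0.2  0.6] w 0.049911381880289596 0.0
tool delta cm [-0.31  0.11  2.23]
```

```bash
python3 -m crank '[5,-0.31,0.11,1.2,0, 5,0,0,1.03,0, 3,0,0,0,0, 2.4,0,0,0,0, 1.5,0,0,0,0, 1.5,0,0,0,0, 1.5,0,0,0,0, 1.5,0,0,0,0]' 20
python3 g.py
python3 - <<'E'
from h import *
p=optics.get_image("top");q=optics.get_image("side")
a=cv2.resize(p["color"][100:190,170:290],None,fx=3.3,fy=3.3,interpolation=2);b=cv2.resize(q["color"][110:200,240:360],None,fx=3.3,fy=3.3,interpolation=2)
cv2.imwrite("pics/d.png",np.hstack([a,b])[:,:,::-1])
E
```

```text
time_s: 5.4
position: [0.6408, -0.0454, 0.0791]
tool_rot: [[0.059, 0.998, -0.0], [0.998, -0.059, -0.0], [-0.0, -0.0, -1.0]]
ft_force: [-2.6, -0.8, -0.5]
grip_width: 0.0197
gripper_force: 24.3
t 5.4 pos [ 0.6408 -0.0454  0.0791] lean 0.0588 F [-2.6 -0.8 -0.5] w 0.019729942084881512 24.299730956554413
```

View pics/d.png

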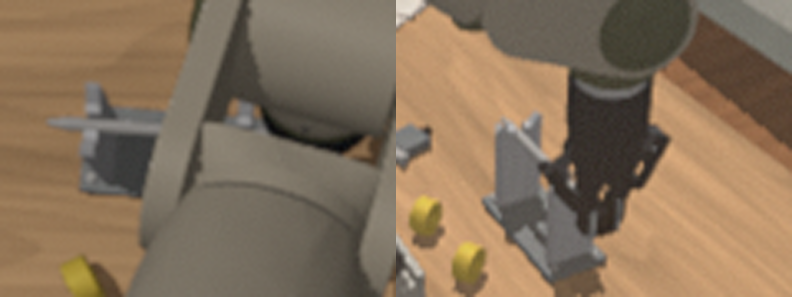

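Gripped. Force up, lift out of the notches, then carry to before the cradle entry.

```bash
python3 -m crank '[1.5,0,0,0,0, 1.5,0,0,0,0, 1.5,0,0,-0.3,0, 1.5,0,0,-0.7,0, 1.5,0,0,-1.2,0, 1.5,0,0,-1.5,0, 1.5,0,0,-1.3,0, 1.5,0,0,-0.5,0]' 100
python3 g.py
python3 -m crank '[1.5,-0.8,-1,0,0, 1.5,-1.6,-2,0,0, 1.5,-2,-2.4,0,0, 1.5,-2,-2.4,0,0, 1.5,-2,-2.4,0,0, 1.5,-2,-2.4,0,0, 1.5,-2,-2.4,0,0, 1.5,-1.6,-2,0,0]'
python3 -m crank '[1.5,-1.2,-1.5,0,0, 1.5,-0.8,-1,0.5,0, 1.5,-0.4,-0.4,1.2,0, 1.5,0,0,1.5,0, 1.5,0,0,1.5,0, 1.5,0,0,0.8,0, 1.5,0,0,0.3,0, 1.5,0,0,0,0]'
python3 g.py .4294 -.2 .059
python3 - <<'E'
from h import *
p=optics.get_image("top");q=optics.get_image("side")
save(p,"t2.png");save(q,"s2.png")
c0,r0,w,h,s=165,200,130,48,6
t=cv2.imread("pics/t2.png")
def crop(t,c0,r0,w,h,s):
    im=cv2.resize(t[r0:r0+h,c0:c0+w],None,fx=s,fy=s,interpolation=cv2.INTER_CUBIC)
    for i in range(0,w,10):
        cv2.line(im,(i*s+s//2,0),(i*s+s//2,6),(0,0,255),1);cv2.putText(im,str(c0+i),(i*s-8,17),0,.38,(0,0,255),1)
    for i in range(0,h,5):
        cv2.line(im,(0,i*s+s//2),(6,i*s+s//2),(0,0,255),1);cv2.putText(im,str(r0+i),(8,i*s+8),0,.35,(0,0,255),1)
    return im
a=crop(t,165,200,130,48,6);b=crop(cv2.imread("pics/s2.png"),200,165,130,50,6)
cv2.imwrite("pics/e.png",np.vstack([a,b]))
s=env.observe();R=np.array(s["tool_rot"]);T=np.array(s["position"])+[0,0,.0159]
print("pred tip",proj(p,T+R[:,0]*.189),proj(q,T+R[:,0]*.189))
E
```

```text
time_s: 6.17
position: [0.6422, -0.0456, 0.1367]
tool_rot: [[0.059, 0.998, 0.005], [0.998, -0.059, -0.001], [-0.001, 0.005, -1.0]]
ft_force: [0.2, -0.1, -0.8]
grip_width: 0.0183
gripper_force: 97.6
t 6.1667 pos [ 0.6422 -0.0456  0.1367] lean 0.0591 F [ 0.2 -0.1 -0.8] w 0.01825327584193135 97.64873743057251
time_s: 6.83
position: [0.4617, -0.1762, 0.1342]
tool_rot: [[0.059, 0.998, 0.001], [0.998, -0.059, -0.001], [-0.001, 0.001, -1.0]]
ft_force: [0.9, -0.5, -0.5]
grip_width: 0.0181
gripper_force: 97.8
time_s: 7.5
position: [0.4328, -0.1973, 0.0758]
tool_rot: [[0.059, 0.998, -0.0], [0.998, -0.059, 0.0], [0.0, -0.0, -1.0]]
ft_force: [-0.4, 0.1, -1.2]
grip_width: 0.0188
gripper_force: 97.8
t 7.5 pos [ 0.4328 -0.1973  0.0758] lean 0.0589 F [-0.4  0.1 -1.2] w 0.018813820094720064 97.79024720191956
tool delta cm [-0.29 -0.32  1.68]
pred tip [246.49591105 225.42833694] [241.41940556 191.88519558]
```

View pics/e.png

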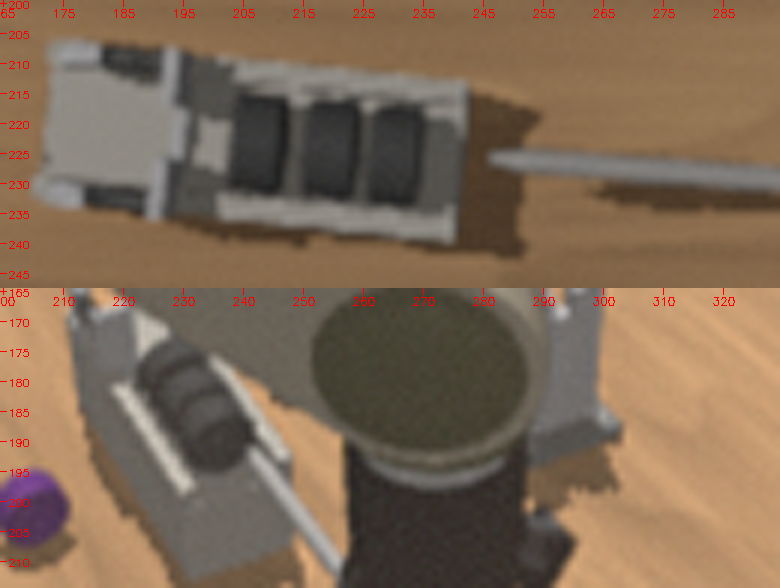

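The tip is at about (245.8,225.5), where predicted (246.5,225.4), in line with the bores. The side view shows it just before the open end and higher than the cores.

```bash
python3 - <<'E'
from h import *
np.set_printoptions(precision=4,suppress=True)
p=optics.get_image("top");s=env.observe();R=np.array(s["tool_rot"]);T=np.array(s["position"])+[0,0,.0159]
print(T, onz(p,(245.8,225.5),T[2]))
for uv in((245.8,225.5,T[2]),(165+777/6,200+177.5/6,T[2]),(230.3,225.3,.078),(219.8,224.7,.078),(207.3,223.5,.078),(242.1,213.6,.067),(240.4,239.6,.067),(195.5,207.7+.1,.104),(190.5,235.5,.104)):
    X=onz(p,uv[:2],uv[2]); print(X,(R.T@(X-T))[:2]*1000)
E
```

```text
[ 0.4331 -0.1976  0.0926] [ 0.4441 -0.0073  0.0926]
[ 0.4441 -0.0073  0.0926] [190.5894  -0.2612]
[ 0.4368 -0.1206  0.0926] [77.0842 -0.8776]
[0.4437 0.0296 0.078 ] [227.4302  -2.8152]
[0.4446 0.0545 0.078 ] [252.3474  -3.3403]
[0.4469 0.0842 0.078 ] [282.1337  -2.8229]
[0.4721 0.0025 0.067 ] [202.0614  27.1512]
[0.41   0.0053 0.067 ] [201.2135 -35.0378]
[0.4826 0.1094 0.104 ] [309.3082  31.4094]
[0.4189 0.119  0.104 ] [315.1625 -32.8132]
```

```bash
python3 -m crank '[1.5,0,-0.1,0.5,0, 1.5,0,-0.1,0.6,0, 1.5,0,-0.1,0.5,0, 1.5,0,0,0.17,0, 1.5,0,0,0,0, 1.5,0.2,0,0,0, 1.5,0.4,0,0,0, 1.5,0.4,0,0,0]'
python3 g.py 0.43 -.19 .059
python3 -m crank '[1.5,0.5,0,0,0, 1.5,0.5,0,0,0, 1.5,0.5,0,0,0, 1.5,0.5,0,0,0, 1.5,0.5,0,0,0, 1.5,0.5,0,0,0, 1.5,0.4,0,0,0, 1.5,0.2,0,0,0]'
python3 g.py 0.43 -.19 .059
```

```text
time_s: 8.32
position: [0.4304, -0.1869, 0.0585]
tool_rot: [[0.059, 0.998, 0.0], [0.998, -0.059, -0.0], [-0.0, 0.0, -1.0]]
ft_force: [-0.0, -0.1, -0.6]
grip_width: 0.018
gripper_force: 97.8
t 8.3167 pos [ 0.4304 -0.1869  0.0585] lean 0.0592 F [-0.  -0.1 -0.6] w 0.018035455320604667 97.78990745544434
tool delta cm [-0.31 -0.02 -0.05]
time_s: 8.98
position: [0.4324, -0.1506, 0.0583]
tool_rot: [[0.059, 0.998, -0.0], [0.998, -0.059, 0.0], [0.0, -0.0, -1.0]]
ft_force: [0.3, 0.4, -1.0]
grip_width: 0.0182
gripper_force: 97.8
t 8.9833 pos [ 0.4324 -0.1506  0.0583] lean 0.0586 F [ 0.3  0.4 -1. ] w 0.01816769590290167 97.78908133506775
tool delta cm [-3.94 -0.01 -0.07]
```

```bash
python3 -m crank '[1.5,0.5,0,-0.05,0, 1.5,0.5,0,0,0, 1.5,0.5,0,0,0, 1.5,0.5,0,0,0, 1.5,0.5,0,0,0, 1.5,0.5,0,0,0, 1.5,0.5,0,0,0, 1.5,0.4,0,0,0]'
python3 g.py
python3 -m crank '[1.5,0.5,0,0,0, 1.5,0.5,0,0,0, 1.5,0.5,0,0,0, 1.5,0.5,0,0,0, 1.5,0.5,0,0,0, 1.5,0.3,0,0,0, 1.5,0.1,0,0,0, 1.5,0,0,0,0]'
python3 g.py
python3 - <<'E'
from h import *
p=optics.get_image("top");q=optics.get_image("side")
a=cv2.resize(p["color"][195:250,165:265],None,fx=5,fy=5,interpolation=2);b=cv2.resize(q["color"][150:215,190:290],None,fx=5,fy=5,interpolation=2)
cv2.imwrite("pics/f.png",np.vstack([a,b])[:,:,::-1])
E
```

```text
time_s: 9.65
position: [0.4347, -0.1117, 0.0588]
tool_rot: [[0.059, 0.998, -0.0], [0.998, -0.059, 0.0], [0.0, -0.0, -1.0]]
ft_force: [0.1, -0.3, -2.1]
grip_width: 0.0183
gripper_force: 97.8
t 9.65 pos [ 0.4347 -0.1117  0.0588] lean 0.0588 F [ 0.1 -0.3 -2.1] w 0.01831207759615092 97.78828740119934
time_s: 10.32
position: [0.4364, -0.0832, 0.0588]
tool_rot: [[0.059, 0.998, 0.0], [0.998, -0.059, -0.0], [-0.0, 0.0, -1.0]]
ft_force: [0.1, 0.2, -1.1]
grip_width: 0.0186
gripper_force: 97.8
t 10.3167 pos [ 0.4364 -0.0832  0.0588] lean 0.0586 F [ 0.1  0.2 -1.1] w 0.018555701107051042 97.7891492843628
```

View pics/f.png

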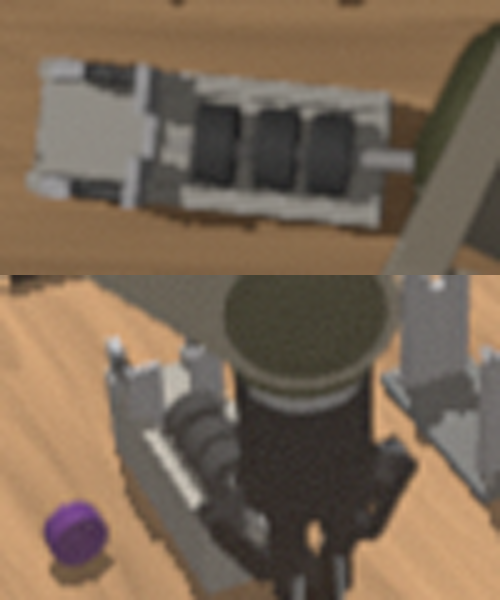

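The cores have not moved and the forces are about 0. I'll check that the tip shows past core c by differencing against the earlier picture.

```bash
python3 - <<'E'
from h import *
p=optics.get_image("top");o=cv2.imread("pics/t2.png")[:,:,::-1]
d=np.abs(p["color"].astype(int)-o).sum(2)
print(d[218:232,190:244:1][:, :])
s=env.observe();R=np.array(s["tool_rot"]);T=np.array(s["position"])+[0,0,.0159]
print(proj(p,T+R[:,0]*.1905))
E
```

```text
[[  3   0   2   5   4   6   4   1   1   1   4   4   4   1   8   5   0   8
    3   4  18   2   2   1   3   2   2   4   4   1   8   4   3   7   3   5
    1   3   4   1   5   1   2   8   5   1   2   7   6   2   3   5   1   6]
 [  3   3   2   6   0   2   2   3   1   3   3   4   4   3   4   2   3   5
    2   1   3   7   4   2   5   5   5   0  10   5  11   7   3   2   3   4
    3   7   3   8   2  12   7   3   1   3   8   2   6   1   3   2   2   8]
 [  4   3   2   4   3   1   3   1   2   5   5   1   2   2   5   4   3   3
    2  11   4   2   4   7   3   1   4   4   8   6   4   9   5   2  10   3
    2   4   3   4   8   3   4   7   6   2   1   4   1   1   1   2   0   3]
 [  1   2   3   2   2   4   3   2   2   1   1   1   3   3  12   5   4   2
    1   0   5  12   2   4   4   4   3   3   3   4   7   3   2   5   3   4
    4   3   7   0   8   1   2   9   5   5   8   6   1   2   1   1   1   7]
 [  0   4   4   5   5   2   3   2   9  15  13  22  24  18   3  13   1  10
    5   3   3   4  28   2  14  16   2   7   1   6   1   3   2   8   2   2
    7   5   3   2   4   0   4   6  15   4   1  11   3   1   
[... 1350 characters left out ...]
4]
 [  2   3   5   2   2   9   6   3   1   3   4   1   3   3   3   6   2   6
   10   8   1   8   2   6   1   1   4   1   7   5   6   1  18   2   6   3
    2   3   5   2   3   4   1   6   6   4  13   4   4   6   6   2  19  34]
 [  4   3   1   7   0   4   1   0   6   3   6   7   3   2   1   7   3   1
    4   0  11   6   4   4   2   1   6   8   6   1   8   6   2   7   0   7
    2   4   4   6   1   3   1   3   9   1   3   2   6   6   1   3  12   4]
 [  1   2   0   1   2   6   3   1   3   0   1   3   5   7   3   4   2   4
    1   8   3  13   4   4   2   4   8   5   3   2  12  10  10   2   5   2
    4   1   2  14   2   7   5   2   2   7   3   4   2   2   3   4   2   4]]
[198.08639935 222.95201487]
```

The rod shows in both gaps and past core c (cols 198–202, row 224), so all three are threaded. Next I advance the collar onto the stack, slowly.

```bash
python3 -m crank '[1.5,0.3,0,0,0, 1.5,0.5,0,0,0, 1.5,0.5,0,0,0, 1.5,0.5,0,0,0, 1.5,0.5,0,0,0, 1.5,0.3,0,0,0, 1.5,0.25,0,0,0, 1.5,0.25,0,0,0]' | grep -E "pos|force"
python3 -m crank '[1.5,0.25,0,0,0, 1.5,0.25,0,0,0, 1.5,0.25,0,0,0, 1.5,0.25,0,0,0, 1.5,0.25,0,0,0, 1.5,0.25,0,0,0, 1.5,0.2,0,0,0, 1.5,0.1,0,0,0]' | grep -E "pos|force"
python3 g.py
```

```text
position: [0.4384, -0.0522, 0.0589]
ft_force: [0.8, -0.8, -1.0]
gripper_force: 97.8
position: [0.4393, -0.0343, 0.0588]
ft_force: [-0.3, -1.5, -1.0]
gripper_force: 97.8
t 11.8 pos [ 0.4393 -0.0343  0.0588] lean 0.0588 F [-0.3 -1.5 -1. ] w 0.0183955939726649 97.79581189155579
```

```bash
python3 -m crank '[1.5,0.1,0,0,0, 1.5,0.15,0,0,0, 1.5,0.15,0,0,0, 1.5,0.15,0,0,0, 1.5,0.15,0,0,0, 1.5,0.1,0,0,0, 1.5,0,0,0,0, 1.5,0,0,0,0]' | grep -E "pos|force"
python3 g.py
```

```text
position: [0.4397, -0.0263, 0.0588]
ft_force: [-0.1, -0.5, -1.7]
gripper_force: 97.8
t 12.4667 pos [ 0.4397 -0.0263  0.0588] lean 0.059 F [-0.1 -0.5 -1.7] w 0.01835264823467698 97.79072284698486
```

```bash
python3 -m crank '[1.5,0.05,0,0,0, 1.5,0.05,0,0,0, 1.5,0.05,0,0,0, 1.5,0.05,0,0,0, 1.5,0.05,0,0,0, 1.5,0.05,0,0,0, 1.5,0,0,0,0, 1.5,0,0,0,0]' | grep -E "pos|force"
python3 g.py
```

```text
position: [0.44, -0.0234, 0.0588]
ft_force: [0.3, -0.8, -0.5]
gripper_force: 97.8
t 13.1333 pos [ 0.44   -0.0234  0.0588] lean 0.059 F [ 0.3 -0.8 -0.5] w 0.01854626761709672 97.77686476707458
```

```bash
python3 -m crank '[1.5,0.05,0,0,0, 1.5,0.05,0,0,0, 1.5,0.05,0,0,0, 1.5,0.05,0,0,0, 1.5,0.05,0,0,0, 1.5,0.05,0,0,0, 1.5,0,0,0,0, 1.5,0,0,0,0]' | grep -E "pos|force"
python3 g.py
```

```text
position: [0.4401, -0.0204, 0.0588]
ft_force: [0.8, -1.2, -2.0]
gripper_force: 97.8
t 13.8 pos [ 0.4401 -0.0204  0.0588] lean 0.059 F [ 0.8 -1.2 -2. ] w 0.018014907647862236 97.77777671813965
```

```bash
python3 -m crank '[1.5,0.05,0,0,0, 1.5,0.05,0,0,0, 1.5,0.05,0,0,0, 1.5,0.05,0,0,0, 1.5,0,0,0,0, 1.5,0,0,0,0, 1.5,0,0,0,0, 1.5,0,0,0,0]' | grep -E "pos|force"
python3 g.py
```

```text
position: [0.4402, -0.0185, 0.0588]
ft_force: [0.2, -0.1, -1.3]
gripper_force: 97.8
t 14.4667 pos [ 0.4402 -0.0185  0.0588] lean 0.059 F [ 0.2 -0.1 -1.3] w 0.018323517233107895 97.7849006652832
```

```bash
python3 -m crank '[1.5,0.05,0,0,0, 1.5,0.05,0,0,0, 1.5,0.05,0,0,0, 1.5,0.05,0,0,0, 1.5,0.05,0,0,0, 1.5,0.05,0,0,0, 1.5,0,0,0,0, 1.5,0,0,0,0]' | grep -E "pos|force"
python3 g.py
```

```text
position: [0.4404, -0.0158, 0.0589]
ft_force: [-1.2, -6.0, -0.7]
gripper_force: 97.8
t 15.1333 pos [ 0.4404 -0.0158  0.0589] lean 0.0588 F [-1.2 -6.  -0.7] w 0.018353672011175486 97.80712008476257
```

```bash
python3 -m crank '[1.5,0.05,0,0,0, 1.5,0.05,0,0,0, 1.5,0.05,0,0,0, 1.5,0.05,0,0,0, 1.5,0,0,0,0, 1.5,0,0,0,0, 1.5,0,0,0,0, 1.5,0,0,0,0]' | grep -E "pos|force"
python3 g.py
```

```text
position: [0.4405, -0.0142, 0.0589]
ft_force: [-2.6, -8.5, -0.4]
gripper_force: 97.8
t 15.8 pos [ 0.4405 -0.0142  0.0589] lean 0.0586 F [-2.6 -8.5 -0.4] w 0.017969464905913293 97.8201949596405
```

About 8.5 N. I'll hold it for another call, then relax to the spring's rest.

```bash
python3 -m crank '[1.5,0,0,0,0, 1.5,0,0,0,0, 1.5,0,0,0,0, 1.5,0,0,0,0, 1.5,0,0,0,0, 1.5,0,0,0,0, 1.5,0,0,0,0, 1.5,0,0,0,0]' 120 | grep -E "pos|force"
python3 - <<'E'
from h import *
p=optics.get_image("top");q=optics.get_image("side")
a=cv2.resize(p["color"][195:250,165:265],None,fx=5,fy=5,interpolation=2);b=cv2.resize(q["color"][150:215,190:290],None,fx=5,fy=5,interpolation=2)
cv2.imwrite("pics/g.png",np.vstack([a,b])[:,:,::-1])
F=np.array([env.observe()["ft_force"]]);print(F)
E
```

```text
position: [0.4405, -0.0142, 0.0589]
ft_force: [-2.6, -8.8, 0.1]
gripper_force: 117.1
[[-2.38371755 -8.19790832  0.1894502 ]]
```

View pics/g.png

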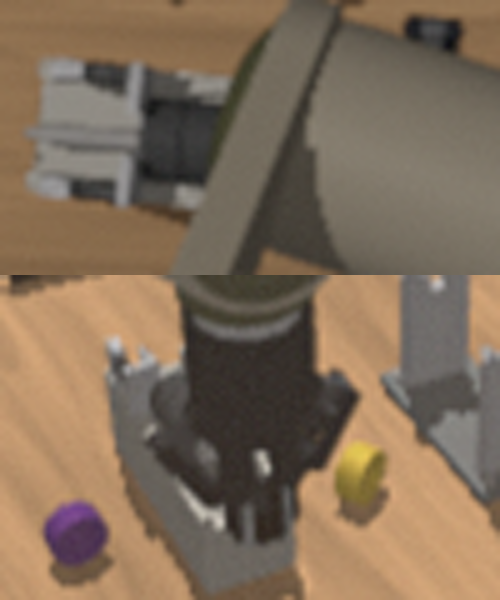

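The rod is through the stop's notch and the stack is tight against the plate, with 8–9 N held for over 0.9 s. Now I relax and lift.

```bash
python3 -m crank '[1.5,-0.05,0,0,0, 1.5,-0.1,0,0,0, 1.5,-0.1,0,0,0, 1.5,-0.1,0,0,0, 1.5,-0.05,0,0,0, 1.5,0,0,0,0, 1.5,0,0,0,0, 1.5,0,0,0,0]' | grep -E "pos|force"
python3 -m crank '[1.5,0,0,-0.1,0, 1.5,0,0,-0.1,0, 1.5,0,0,-0.1,0, 1.5,0,0,-0.15,0, 1.5,0,0,-0.2,0, 1.5,0,0,-0.3,0, 1.5,0,0,-0.3,0, 1.5,0,0,-0.2,0]' | grep -E "pos|force"
python3 g.py
```

```text
position: [0.4403, -0.0174, 0.0588]
ft_force: [-0.7, 0.4, -1.9]
gripper_force: 117.1
position: [0.4404, -0.0176, 0.0737]
ft_force: [-0.3, -0.8, -4.0]
gripper_force: 117.2
t 17.9 pos [ 0.4404 -0.0176  0.0737] lean 0.0589 F [-0.3 -0.8 -4. ] w 0.018634735424696326 117.21119284629822
```

```bash
python3 -m crank '[1.5,0,0,-0.4,0, 1.5,0,0,-0.7,0, 1.5,0,0,-1,0, 1.5,0,0,-1.2,0, 1.5,0,0,-1.2,0, 1.5,0,0,-1.1,0, 1.5,0,0,-0.7,0, 1.5,0,0,-0.3,0]' | grep -E "pos|force"
python3 -m crank '[1.5,0,0,0,0, 1.5,-0.2,0.4,0,0, 1.5,-0.4,0.8,0,0, 1.5,-0.4,1.2,0,0, 1.5,-0.4,1.5,0,0, 1.5,-0.4,1.5,0,0, 1.5,-0.3,1.5,0,0, 1.5,-0.3,1.2,0,0]' | grep -E "pos|force"
python3 g.py .641 -.0454 .139
python3 - <<'E'
from h import *
p=optics.get_image("top");q=optics.get_image("side")
a=cv2.resize(p["color"][130:250,150:270],None,fx=3.3,fy=3.3,interpolation=2);b=cv2.resize(q["color"][90:210,220:340],None,fx=3.3,fy=3.3,interpolation=2)
cv2.imwrite("pics/i.png",np.hstack([a,b])[:,:,::-1])
E
```

```text
position: [0.4406, -0.0176, 0.1405]
ft_force: [-0.1, 0.5, -3.4]
gripper_force: 117.2
position: [0.5212, -0.047, 0.1385]
ft_force: [-0.1, -0.1, -3.5]
gripper_force: 117.4
t 19.2333 pos [ 0.5212 -0.047   0.1385] lean 0.0594 F [-0.1 -0.1 -3.5] w 0.018098100389418396 117.36199736595154
tool delta cm [ 0.87 11.95 -0.06]
```

View pics/i.png

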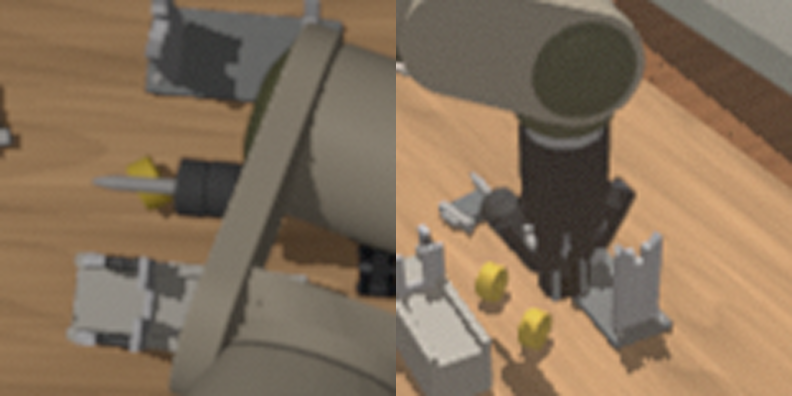

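The three cores hang on the rod against the collar, and the cradle is empty. On to above the stand.

```bash
python3 - <<'E'
from h import *
p=optics.get_image("top");s=env.observe();R=np.array(s["tool_rot"]);T=np.array(s["position"])+[0,0,.0159]
print(s["position"],proj(p,T+R[:,0]*.1905),"seen 178.8 185.2")
E
python3 -m crank '[1.5,0.1,1.2,0,0, 1.5,0.2,1.7,0,0, 1.5,0.2,2,0,0, 1.5,0.2,2,0,0, 1.5,0.2,2,0,0, 1.5,0,1.4,0,0, 1.5,0,0.8,0,0, 1.5,0,0.3,0,0]' | grep -E "force"
python3 -m crank '[1.5,0,0,0,0, 1.5,0,0,0,0, 1.5,0,0,0,0, 1.5,0,0,0,0, 1.5,0,0,0,0, 1.5,0,0,0,0, 1.5,0,0,0,0, 1.5,0,0,0,0]' | grep -E "force"
python3 g.py .641 -.0454 .0791
python3 - <<'E'
from h import *
p=optics.get_image("top")
s=env.observe();R=np.array(s["tool_rot"]);T=np.array(s["position"])+[0,0,.0159]
print(proj(p,T+R[:,0]*.1905))
cv2.imwrite("pics/j.png",cv2.resize(p["color"][110:170,160:260],None,fx=7,fy=7,interpolation=2)[:,:,::-1])
E
```

```text
[ 0.52026517 -0.0467335   0.1383624 ] [177.09565638 184.20521904] seen 178.8 185.2
ft_force: [-0.7, 0.2, -4.0]
gripper_force: 117.6
ft_force: [0.3, -0.2, -3.4]
gripper_force: 117.6
t 20.7167 pos [ 0.634  -0.044   0.1394] lean 0.059 F [ 0.3 -0.2 -3.4] w 0.01831120577775188 117.60162949562073
tool delta cm [-0.1   0.7   6.03]
[177.48020031 132.74682164]
```

View pics/j.png

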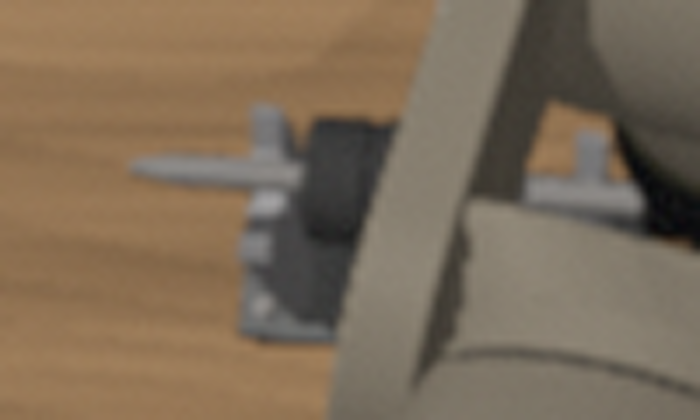

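Tip seen at about (178.5,133.5) against predicted (177.5,132.7): near enough, perhaps a slight droop. I'll align laterally and lower into the flare, watching the force.

```bash
python3 -m crank '[1.5,-0.05,0.3,0,0, 1.5,-0.05,0.3,0,0, 1.5,0,0.1,0.4,0, 1.5,0,0,0.8,0, 1.5,0,0,0.8,0, 1.5,0,0,0.5,0, 1.5,0,0,0.2,0, 1.5,0,0,0,0]' | grep -E "force"
python3 g.py .641 -.0454 .0791
python3 - <<'E'
from h import *
s=env.observe();R=np.array(s["tool_rot"]);T=np.array(s["position"])+[0,0,.0159]
for n in("top","side"):
    p=optics.get_image(n);print(n,"pred",proj(p,T+R[:,0]*.1905),[(np.array(r["at"])*[512,384],round(r["score"],2)) for r in spotter.look_for(p,"tip")[:3]])
    save(p,n+"3.png")
E
```

```text
ft_force: [-0.7, 0.1, -4.2]
gripper_force: 117.6
t 21.4333 pos [ 0.6407 -0.0453  0.1114] lean 0.059 F [-0.7  0.1 -4.2] w 0.018000473876624946 117.64307856559753
tool delta cm [-0.01  0.04  3.23]
top pred [180.5792588  132.83884047] [(array([200.704 , 144.8064]), 0.58)]
side pred [271.84099353 137.87201427] [(array([352.6144, 283.5072]), 0.17)]
```

```bash
python3 -m crank '[1.5,0,0.03,0.2,0, 1.5,0,0,0.3,0, 1.5,0,0,0.3,0, 1.5,0,0,0.3,0, 1.5,0,0,0.3,0, 1.5,0,0,0.2,0, 1.5,0,0,0,0, 1.5,0,0,0,0]' | grep -E "force"
python3 g.py .641 -.0454 .0791
python3 -m crank '[1.5,0,0,0.1,0, 1.5,0,0,0.15,0, 1.5,0,0,0.15,0, 1.5,0,0,0.15,0, 1.5,0,0,0.15,0, 1.5,0,0,0.1,0, 1.5,0,0,0,0, 1.5,0,0,0,0]' | grep -E "force"
python3 g.py .641 -.0454 .0791
```

```text
ft_force: [-0.2, 0.2, -3.0]
gripper_force: 117.6
t 22.3 pos [ 0.6413 -0.0455  0.0962] lean 0.059 F [-0.2  0.2 -3. ] w 0.01841339982558436 117.64192342758179
tool delta cm [ 0.   -0.03  1.71]
ft_force: [-3.1, -0.2, -4.2]
gripper_force: 117.9
t 22.9667 pos [ 0.6409 -0.0453  0.088 ] lean 0.0588 F [-3.1 -0.2 -4.2] w 0.018377553758310104 117.85155415534973
tool delta cm [-0.01  0.01  0.89]
```

```bash
python3 -m crank '[1.5,0,-0.05,0.1,0, 1.5,0,0,0.1,0, 1.5,0,0,0.1,0, 1.5,0,0,0.1,0, 1.5,0,0,0.1,0, 1.5,0,0,0,0, 1.5,0,0,0,0, 1.5,0,0,0,0]' | grep -E "force"
python3 g.py .641 -.0454 .0791
```

```text
ft_force: [-1.9, -0.2, -4.9]
gripper_force: 117.8
t 23.6333 pos [ 0.6408 -0.0454  0.0832] lean 0.059 F [-1.9 -0.2 -4.9] w 0.018490451190490965 117.76074171066284
tool delta cm [0.   0.02 0.41]
```

```bash
python3 -m crank '[1.5,0,0,0.07,0, 1.5,0,0,0.07,0, 1.5,0,0,0.07,0, 1.5,0,0,0.07,0, 1.5,0,0,0,0, 1.5,0,0,0,0, 1.5,0,0,0,0, 1.5,0,0,0,0]' | grep -E "force"
python3 g.py .641 -.0454 .0791
```

```text
ft_force: [-2.0, -0.7, -3.8]
gripper_force: 117.8
t 24.3 pos [ 0.6408 -0.0454  0.0804] lean 0.059 F [-2.  -0.7 -3.8] w 0.01824660212263904 117.7878749370575
tool delta cm [0.   0.02 0.13]
```

```bash
python3 -m crank '[1.5,0,0,0.05,0, 1.5,0,0,0.05,0, 1.5,0,0,0.03,0, 1.5,0,0,0,0, 1.5,0,0,0,0, 1.5,0,0,0,0, 1.5,0,0,0,0, 1.5,0,0,0,0]' | grep -E "force"
python3 g.py .641 -.0454 .0785
```

```text
ft_force: [-4.0, -0.1, 0.3]
gripper_force: 118.1
t 24.9667 pos [ 0.6409 -0.0454  0.0794] lean 0.059 F [-4.  -0.1  0.3] w 0.018271147822543046 118.111971616745
tool delta cm [0.   0.01 0.09]
```

```bash
python3 -m crank '[1.5,0,0,0.03,0, 1.5,0,0,0.03,0, 1.5,0,0,0,0, 1.5,0,0,0,0, 1.5,0,0,0,0, 1.5,0,0,0,0, 1.5,0,0,0,0, 1.5,0,0,0,0]' | grep -E "force"
python3 g.py .641 -.0454 .0785
```

```text
ft_force: [-4.3, -0.6, 6.3]
gripper_force: 118.8
t 25.6333 pos [ 0.641  -0.0455  0.0791] lean 0.059 F [-4.3 -0.6  6.3] w 0.018146558139363902 118.81577610969543
tool delta cm [0.01 0.   0.06]
```

Seated at the original height. I'll ease the grip, open, and lift clear.

```bash
python3 -m crank '[1.5,0,0,-0.03,0, 1.5,0,0,0,0, 1.5,0,0,0,0, 1.5,0,0,0,0, 1.9,0,0,0,0, 2.1,0,0,0,0, 2.5,0,0,0,0, 3,0,0,0,0]' 20 | grep -E "force|width"
python3 -m crank '[3.5,0,0,0,0, 4.2,0,0,0,0, 5,0,0,0,0, 5,0,0,0,0, 5,0,0,-0.3,0, 5,0,0,-0.8,0, 5,0,0,-1.5,0, 5,0,0,-2,0]' | grep -E "force|width"
python3 -m crank '[5,0,0,-2.5,0, 5,0,0,-3,0, 5,0,0,-3,0, 5,-2,0,-2,0, 5,-3,0,0,0, 5,-3,0,0,0, 5,-3,0,0,0, 5,-3,0,0,0]' | grep -E "force|width"
python3 -m crank '[5,-3,0,0,0, 5,-3,0,0,0, 5,-3,0,0,0, 5,-3,0,0,0, 5,-2,0,0,0, 5,-1,0,0,0, 5,0,0,0,0, 5,0,0,0,0]' | grep -E "force|width"
python3 g.py
python3 - <<'E'
from h import *
p=optics.get_image("top");q=optics.get_image("side");save(p,"t9.png");save(q,"s9.png")
o=cv2.imread("pics/top0.png")[:,:,::-1].astype(int);d=np.abs(p["color"].astype(int)-o).sum(2)
print("handle/rod region diff",d[132:147,184:205].mean().round(1),d[136:149,246:275].mean().round(1))
g=p["color"].astype(int).sum(2)
for r in range(124,158,2): print(r," ".join("%3d"%v for v in g[r,180:276:3]))
for n,c in(("shell",(slice(145,185),slice(125,160))),("driver",(slice(180,270),slice(78,108))),("kit",(slice(145,220),slice(355,440))),("yellow",(slice(172,200),slice(182,245))),("purple",(slice(250,272),slice(200,220)))): print(n,d[c].mean().round(1))
for k in("handle","tip","core_a_center"): print(k,[[(np.round(np.array(r["at"])*[512,384],1).tolist(),round(r["score"],2)) for r in spotter.look_for(x,k)[:4]] for x in(p,q)])
E
```

```text
ft_force: [-0.0, 0.7, 0.7]
grip_width: 0.0299
gripper_force: 0.0
ft_force: [-0.1, -0.2, 0.0]
grip_width: 0.05
gripper_force: 0.0
ft_force: [-0.3, 0.0, 1.4]
grip_width: 0.05
gripper_force: 0.0
ft_force: [0.1, 1.1, -0.0]
grip_width: 0.0498
gripper_force: 0.0
t 28.3 pos [ 0.6238 -0.3343  0.2302] lean 0.059 F [ 0.1  1.1 -0. ] w 0.04982914471374851 0.0
handle/rod region diff 11.7 22.6
124 311 313 307 309 309 318 324 314 311 308 317 316 323 314 318 323 326 324 328 323 328 324 332 329 327 333 320 303 304 307 307 313
126 320 320 319 315 319 327 350 303 313 315 320 317 318 318 316 316 317 319 317 317 317 313 315 316 317 314 299 293 297 302 303 307
128 299 294 292 286 297 301 333 224 299 304 300 306 304 304 307 309 313 307 316 310 317 342 329 316 305 287 296 299 304 304 312 314
130 324 321 325 323 321 327 334 199 322 305 215 242 253 275 293 323 321 321 319 316 320 343 324 295 298 298 305 304 306 310 308 310
132 326 328 334 329 330 362 418 194 274 291 147 150 136 158 148 148 157 173 319 339 328 328 289 311 312 314 316 318 314 318 314 320
134 312 322 323 331 336 343 307 190 206 257 171 160 145 1
[... 1067 characters left out ...]
159 155 158 161 252 328 171 155 159 169 174 167 172 303 285 280
152 310 314 313 314 310 317 311 188 174 162 165 171 164 217 172 162 154 152 162 158 166 193 175 153 165 171 166 157 172 232 153 163
154 304 302 306 309 319 311 307 215 164 160 166 170 164 170 289 158 165 162 158 159 168 189 167 155 161 169 164 166 167 174 165 175
156 333 326 326 320 315 304 297 302 251 173 170 162 161 164 294 157 161 172 161 160 156 195 171 175 160 170 165 174 174 172 170 176
shell 9.6
driver 9.6
kit 46.1
yellow 12.0
purple 113.8
handle [[([251.9, 137.7], 0.87)], [([298.8, 173.2], 0.42)]]
tip [[([252.6, 141.5], 0.91), ([230.1, 139.9], 0.51)], [([299.2, 172.7], 0.69)]]
core_a_center [[([229.7, 138.0], 0.59)], []]
```

```bash
python3 - <<'E'
from h import *
for f in("top0","t2","t9","s1","s9"):
    im=cv2.cvtColor(cv2.imread(f"pics/{f}.png"),cv2.COLOR_BGR2HSV)
    m=((im[...,0]>125)&(im[...,0]<155)&(im[...,1]>100)).astype(np.uint8)
    n,l,st,c=cv2.connectedComponentsWithStats(m);print(f,[(st[i,4],c[i].round(1)) for i in range(1,n) if st[i,4]>10])
for f in("top0","t9"): print(f,cv2.imread(f"pics/{f}.png")[255:267:3,200:222:4].sum(2))
p=optics.get_image("top");q=optics.get_image("side")
print([(np.round(np.array(r["at"])*[512,384],1).tolist(),round(r["score"],2)) for x in(p,q) for r in spotter.look_for(x,"circuit_kit")[:3]])
E
```

```text
top0 [(np.int32(116), array([208.5, 260. ]))]
t2 [(np.int32(116), array([208.5, 260. ]))]
t9 []
s1 [(np.int32(34), array([203.4, 198.5]))]
s9 [(np.int32(36), array([203.2, 198.7]))]
top0 [[303 263 184 126 163 307]
 [299 261 217 136 173 286]
 [278 243 236 120 156 237]
 [296 217 195 124 174 255]]
t9 [[343 345 345 347 356 356]
 [338 344 344 344 350 351]
 [341 340 340 344 347 349]
 [327 337 340 346 347 345]]
[([377.8, 168.6], 0.74), ([351.8, 282.7], 0.56)]
```

The side view shows purple and board unmoved; in the top view the arm hides them. Handing in.

```bash
python3 -c "
from rig import env
print(env.close_job())"
```

```text
the job is handed in; nothing more can be done
None
```

The three cores were threaded, pressed home at about 8.5 N for over 0.9 s, and lifted out together. The loaded spindle hangs back in its stand, and the job was handed in at about 28 s. The camera showed the bystanders unmoved, though the arm partly hid the circuit board in the last top view.

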